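# Draw the charge of grinding balls from the slide-gate feeder

### The arm

A 7-joint arm with a two-finger parallel gripper is mounted at the origin on a cart in front of the work surface, level with it; the furniture and walls round the work are solid. World frame = base frame: x ahead of the robot, y to its left, z up, the work surface at z = 0. Lengths are in m, angles in rad, forces in N, time in s.
With the tool pointing down it reaches from about 0.4 to 0.85 m from the base axis. Payload 10.4 kg.
Tool frame: the origin (TCP) lies on the centre line of the jaws, within the pads' length; the fingertips stand 25 mm ahead of it and the grasp point (between the pads) lies 6 mm ahead of it; z points along the fingers, y is the direction in which the jaws open and shut (so a half turn about z gives the same grasp; the last joint's range is limited). The gripper opens to 87 mm and grips with 3 to 60 N. Pads are 19 mm wide; open, the fingers measure 117 mm over their backs; the gripper's body (75 mm by 190 mm) begins 51 mm behind the grasp point.
Start: joints at [1.083, 0.332, -0.065, 1.46, 0.022, 1.35, -0.088], TCP at [0.28, -0.559, 0.209] pointing down, gripper open.
Joint ranges: [-2.6, 2.6], [-0.5, 2.12], [-1.47, 1.34], [0.16, 2.42], [-1.27, 4.41], [0.06, 2.06], [-2.6, 2.6]. Speed limits (rad/s): [2.22, 2.22, 2.79, 2.79, 3.14, 3.14, 3.14].

### API

Orientations are given as a unit quaternion [x, y, z, w].
In Python, from station import manip, imaging gives the robot as it stands.
- The arm moves only by the tool send_rows, never from a script. Its argument "plan" is a list of rows, each an object with "xyz": the shift along the tool's x, y, z in m, a list of three; "spin": the turn about the tool's z in degrees; "grip": the opening, from -1 (shut) to 1 (fully open), so that 0 is half open. In form: [{"xyz": [tx, ty, tz], "spin": spin, "grip": grip}, ...]. A call has 1 to 5 rows; each row shifts and turns the commanded pose from where the row before left it, along the tool's axes as they then stand; what a row does not reach is not made up. A row lasts 1/12 s, in which the tool goes at most 41.7 mm and 7.16 degrees, less where a joint would pass 70% of its speed; a pose out of reach is approached as far as the arm can. A call with a gripper value outside its range is refused whole. The fingers move at their own pace and stop on an object; the grip force is fixed at half the most. Time passes only in rows, so rows that do not move let the fingers close. It gives the time, the measured TCP pose, the force and the opening at its end, in the units of the state.
- manip.sense(): the state, without advancing time (a new reading comes with each control period).
- imaging.capture(name): name is "side" or "top" or "wrist"; returns a dict with "img" (400x640x3 uint8, blue, green, red), "vfov" (degrees; the focal length in pixels is half the picture's height over the tangent of half this angle, whatever the lens; pixels are square), "cx", "cy" (the principal point, pixels), "cam_to_world" (4x4, takes a point from camera to world coordinates); the wrist camera has in their place "mount" (4x4, takes a point from camera to tool coordinates, whose origin is the TCP and whose axes are the flange's). Camera axes: x right, y down, z forward; pixel columns grow to the right and rows downward; lengths in m; the calibration is good to about 2 mm. The wrist camera is an equidistant fisheye: a pixel r from the principal point sees the ray r / f radians off the axis. A picture is of the moment at which its call begins: read the wrist's pose just before it. There is no depth.
- manip.hand_in(): hands the job in, once; it reports no verdict.
The state is a dict: "clock": time; "qpos": joint angles; "dq": joint speeds; "joint_efforts": joint torques, N m; "tool_pos": TCP position; "tool_rot": TCP orientation; "ft_force": force on the tool from outside, world axes, zero at the start; "wrist_torque": the same for the moment, N m; "opening": finger opening in m.
Only numpy, scipy, OpenCV 4.12 (cv2) and the standard library are available. Lean on these libraries where they do the work, as an engineer would, in place of code of your own. Each camera call takes 0.05 s, during which the arm holds its last target. There are 200 camera calls.

### The job

Take the long-handled cup by its black grip and hold it up in the orange dock under the ball feeder's slide gate, then use the cup to slide the gate open so that all six grinding balls drop into it, and slide the gate fully shut again. Bring the filled cup out and stand it upright on the bench top, off the feeder's base, with all six balls still in it; leave the pots and the tape roll where they are.

Things in the scene. Friction and masses are not known exactly. Their poses are not given: they have to be found in the camera images.
- feeder: grinding-ball feeder, fixed: grey base plate 8 mm thick (x -50 to 120, y -95 to 95 mm), two back posts, grey deck (underside 127, top 132 mm up, front edge x = -45) with a clear round hopper 100 mm wide, rim 242 mm up. Origin on the bench below the hopper's axis; x points from its open front to its posts, y to its left seen from the front, z up. Open under the deck but for the dock
- outlet (a point): centre of the hopper's round outlet (42 mm), at the level of the gate's underside, 122 mm above the bench, fixed on the feeder's origin axis
- gate (a joint): steel slide gate under the hopper, sliding along the feeder's y: 0 = fully shut on its stop, 0.054 (m) = fully open at its other stop, moved toward the feeder's +y, its 46 mm square opening under the outlet. Stays where left (about 1 N of friction, no spring). Balls begin to pass at about 30 mm; sealed below 8 mm; starts 0 to 5 mm
- dock (a point): centre of the orange cup dock: a U of plates hung under the gate's opening and moving with it, open to the feeder's front (-x) and below; cheeks 70 mm apart inside, flared to 105 mm at 66 mm in front, back plate 31 mm behind; plates from 122 down to 90 mm above the bench. This point, 108 mm up, is where the centre of the cup's rim belongs. Axes as the feeder's
- cup_center (a point): steel cup with a long handle, 60 mm across at the rim, 55 at the foot, 60 mm high, wall 2.5 mm, about 110 g, loose, starts empty and upright on the bench. This point is on its axis, 30 mm above the underside and 30 mm below the rim. x points from the handle to the cup (handle along -x), z up
- cup_grip (a point): middle of the black grip of the cup's handle: 80 mm long along the cup's x, 18 mm wide, 20 mm high; 125 mm from the cup's axis toward -x, 45 mm above the cup's underside. Behind it, 178 mm from the cup's axis, the handle is bent down to a foot level with the cup's underside, so the cup stands level when let go. Axes as the cup's
- pigment_pot_1: round white pot with a red screw lid, 58 mm across, 66 mm high, loose, a bystander; origin at the centre of its underside
- pigment_pot_2: round white pot with a blue screw lid, 58 mm across, 66 mm high, loose, a bystander; origin at the centre of its underside
- pigment_pot_3: round white pot with a yellow screw lid, 58 mm across, 66 mm high, loose, a bystander; origin at the centre of its underside
- tape_roll: roll of cream masking tape lying flat, 105 mm across, 25 mm high, loose, a bystander; origin at the centre of its underside
- ball_1_center (a point): grinding ball 1 of 6: dark steel, 16 mm across, 16.5 g, all alike, lying on the shut gate in the hopper at the start; this point is its centre
- ball_2_center (a point): grinding ball 2 of 6: dark steel, 16 mm across, 16.5 g, all alike, lying on the shut gate in the hopper at the start; this point is its centre
- ball_3_center (a point): grinding ball 3 of 6: dark steel, 16 mm across, 16.5 g, all alike, lying on the shut gate in the hopper at the start; this point is its centre
- ball_4_center (a point): grinding ball 4 of 6: dark steel, 16 mm across, 16.5 g, all alike, lying on the shut gate in the hopper at the start; this point is its centre
- ball_5_center (a point): grinding ball 5 of 6: dark steel, 16 mm across, 16.5 g, all alike, lying on the shut gate in the hopper at the start; this point is its centre
- ball_6_center (a point): grinding ball 6 of 6: dark steel, 16 mm across, 16.5 g, all alike, lying on the shut gate in the hopper at the start; this point is its centre

How it is judged:
On the way, in this order (a step that is already met when the one before it is completed fails the run):
1. the cup is held up in the dock under the gate (horizontal distance between cup_center and dock below 0.02 m and height (world z) of cup_center above 0.062 m and angle between cup_center's own z axis and vertical below 0.25 rad), for 0.1 s.
2. all six balls are in the cup, held in the dock with the gate open (all of step 1 and distance between each of ball_1_center, ball_2_center, ball_3_center, ball_4_center, ball_5_center, ball_6_center and cup_center below 0.034 m and value of joint gate above 0.025 m), for 0.2 s.
3. the gate is shut again, the balls in the cup (distance between each of ball_1_center, ball_2_center, ball_3_center, ball_4_center, ball_5_center, ball_6_center and cup_center below 0.034 m and value of joint gate below 0.008 m), for 0.2 s.
At the end, for the whole second after the job is handed in: Gate within 8 mm of shut; all six ball centres within 34 mm of the cup's centre point; cup let go, still and upright (within 0.12 rad) on the bench top itself, its centre point 22 to 35.5 mm above it and over 75 mm from the outlet's axis in plan (all of step 3 and height (world z) of cup_center between 0.022 and 0.0355 m and angle between cup_center's own z axis and vertical below 0.12 rad and horizontal distance between cup_center and outlet above 0.075 m and linear speed of cup below 0.02 m/s and contact force between the fingers and cup below 0.2 N); the robot touches nothing.
It fails at once if a pot or the tape roll is pushed more than 20 mm or tipped (distance of any of pigment_pot_1, pigment_pot_2, pigment_pot_3, tape_roll from where it was at the start of the episode above 0.02 m or angle between any of pigment_pot_1, pigment_pot_2, pigment_pot_3, tape_roll's own z axis and vertical above 0.35 rad).
It also fails if it takes over 53 s, if anything falls off the work surface, if the arm or the gripper's body presses on something with over 40 N, if the wrist force passes 120 N, or if a joint passes its speed limit or range.

## Working session

There is one attempt and no reset: what is moved stays moved. The work goes in short steps, Python scripts to look and compute and a tool call to move; the robot and the scene stay as the last step left them, time stands still between calls to the robot, and variables do not carry over. Pictures are saved under pics/ and viewed, about 8 in all and at most 12, crops included, and the job is handed in when it is done.

Besides the shell and the picture viewer there is one more tool, called after ">>>" in YAML: its name, and indented under it one key for each argument. send_rows: Moves the arm, as the interface text tells. Its arguments: {"type":"object","properties":{"plan":{"type":"array","items":{"type":"object","properties":{"xyz":{"type":"array","items":{"type":"number"}},"spin":{"type":"number"},"grip":{"type":"number"}}}}},"required":["plan"]}

```bash
ls; mkdir -p pics; python3 - <<'E'
from station import manip, imaging
import cv2, numpy as np
s=manip.sense(); print(s)
for n in ("top","side"):
    c=imaging.capture(n); cv2.imwrite(f"pics/{n}0.png",c["img"]); np.savez(f"{n}0.npz",**c)
    print(n,c["vfov"],c["cx"],c["cy"],np.round(c["cam_to_world"],4).tolist())
E
```

```text
pics
{'clock': 0.0, 'qpos': array([ 1.08342426,  0.33291878, -0.06469473,  1.46092161,  0.02159804,
        1.34991347, -0.08848025]), 'dq': array([ 7.16579786e-04,  1.08208917e-05,  8.15061742e-04,  7.41173113e-04,
       -5.22646921e-04,  8.01231619e-05, -4.65272824e-04]), 'joint_efforts': array([-1.45789574e-03, -6.23252749e+01,  2.35089840e-02, -3.89893556e+01,
       -6.16411655e-02,  3.98126710e-02,  8.53917436e-05]), 'tool_pos': array([ 0.2799464 , -0.55834337,  0.20773406]), 'tool_rot': array([ 9.73115379e-01,  2.30317003e-01, -2.01064119e-04, -7.04791462e-04]), 'ft_force': array([0.19959785, 0.58517711, 0.2376395 ]), 'wrist_torque': array([0.01053474, 0.01230428, 0.00834017]), 'opening': 0.08683381694337694}
top 51.92822038546606 320.4271081013253 201.16236886406432 [[-0.0002, -0.9994, 0.0334, 0.5056], [-1.0, 0.0002, -0.0021, 0.1825], [0.0021, -0.0334, -0.9994, 1.1347], [0.0, 0.0, 0.0, 1.0]]
side 55.198233159515155 325.4804419378483 196.48927762797135 [[-0.1577, 0.3943, -0.9054, 1.4412], [0.9874, 0.0534, -0.1488, 0.3426], [-0.0103, -0.9175, -0.3977, 0.5136], [0.0, 0.0, 0.0, 1.0]]
```

View pics/top0.png

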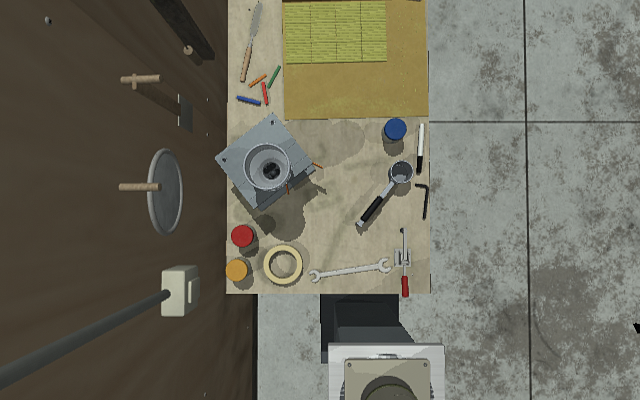

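View pics/side0.png

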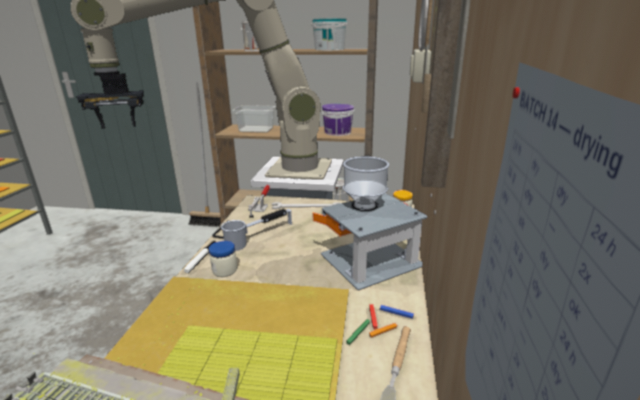

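The top view shows the feeder around (267,168), with its front facing lower right and an orange dock flare near (318,165). The cup is at (401,172) with its grip at about (371,208). The red, yellow and blue pots and the tape lie clear of the cup. I'll enlarge the feeder and cup area to measure it.

```bash
cat > h.py <<'E'
import numpy as np
def pix(c,u,v,z):
    T=c["cam_to_world"]; f=200/np.tan(np.radians(float(c["vfov"]))/2)
    d=T[:3,:3]@np.array([(u-c["cx"])/f,(v-c["cy"])/f,1]); o=T[:3,3]
    return o+d*(z-o[2])/d[2]
def proj(c,P):
    T=c["cam_to_world"]; f=200/np.tan(np.radians(float(c["vfov"]))/2)
    p=(np.atleast_2d(P)-T[:3,3])@T[:3,:3]
    return np.c_[p[:,0]/p[:,2]*f+c["cx"],p[:,1]/p[:,2]*f+c["cy"]]
E
python3 - <<'E'
import cv2
a=cv2.imread("pics/top0.png")[105:240,205:440]
cv2.imwrite("pics/crop.png",cv2.resize(a,None,fx=3.4,fy=3.4,interpolation=cv2.INTER_CUBIC))
E
```

```text
(no output)
```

View pics/crop.png

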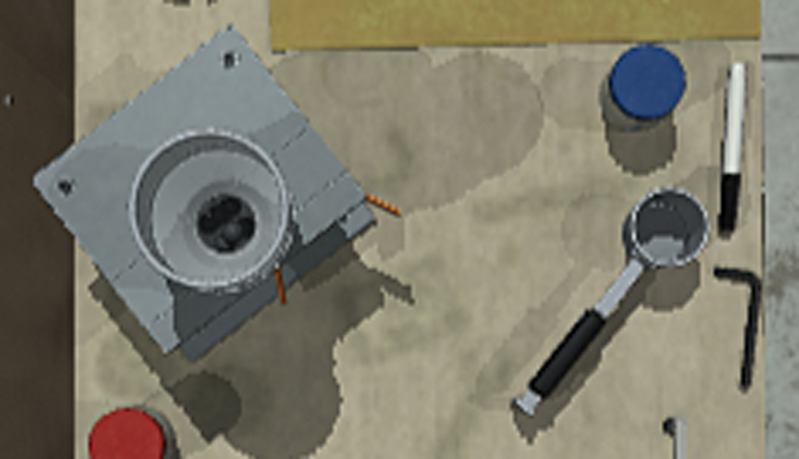

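```bash
python3 - <<'E'
import numpy as np; from h import *
c=dict(np.load("top0.npz")); q=lambda x,y,z:pix(c,x/3.4+205,y/3.4+105,z)[:2]
print("rim",q(210,210,.242),"outlet",q(226,222,.13))
a,b=q(190,360,.008),q(375,217,.008); d=a-b; print("base",a,b,np.linalg.norm(d)); n=np.array([d[1],-d[0]])/np.linalg.norm(d); print("yaw",np.degrees(np.arctan2(n[1],n[0])),"orig",(a+b)/2+.05*n)
a,b=q(165,352,.132),q(365,195,.132); d=a-b; n=np.array([d[1],-d[0]])/np.linalg.norm(d);print("deck",np.linalg.norm(d),np.degrees(np.arctan2(n[1],n[0])),"orig",(a+b)/2+.045*n)
print("flares",q(398,214,.122),q(283,302,.122))
r=q(669,226,.06); g=q(525,402,.04); g1,g2=q(536,388,.053),q(601,317,.053)
print("cup",r,"handle end",g,"grip",g1,g2,(g1+g2)/2)
d=r-(g1+g2)/2; print(np.linalg.norm(d),np.degrees(np.arctan2(d[1],d[0])))
for n,x,y,z in [("blue",648,80,.066),("red",127,442,.066)]: print(n,q(x,y,z))
print("yel",pix(c,236,269,.066),"tape",pix(c,284,265,.025))
E
```

```text
rim [0.61043039 0.29764258] outlet [0.61489833 0.30050911]
base [0.51654731 0.34344312] [0.63223037 0.19428125] 0.18876396055158617
yaw 37.795502370492876 orig [0.613899   0.29950444]
deck 0.18272111306352862 38.24628681825506 orig [0.61298214 0.29980429]
flares [0.62160508 0.17635817] [0.55751601 0.25986394]
cup [ 0.6194106  -0.03328684] handle end [0.48329426 0.07645859] grip [0.4943802  0.06916469] [0.54937551 0.01854625] [0.52187785 0.04385547]
0.12435261689934024 -38.34179691639267
blue [ 0.73161373 -0.0166665 ]
red [0.45341488 0.38294736]
yel [0.3656171  0.39884785 0.066     ] tape [0.3708837  0.27820421 0.025     ]
```

>>> send_rows:
  plan:
    - {"xyz":[0.0246,-0.0209,0],"spin":0,"grip":1}
    - {"xyz":[0.0246,-0.0209,0],"spin":0,"grip":1}
    - {"xyz":[0.0246,-0.0209,0],"spin":0,"grip":1}
    - {"xyz":[0.0246,-0.0209,0],"spin":0,"grip":1}
    - {"xyz":[0.0246,-0.0209,0],"spin":0,"grip":1}

```text
clock: 0.52
tool_pos: [0.3435, -0.4085, 0.2082]
tool_rot: [0.973, 0.23, -0.0, -0.0]
ft_force: [0.5, -0.1, 0.5]
opening: 0.0873
```

>>> send_rows:
  plan:
    - {"xyz":[0.0246,-0.0209,0],"spin":0,"grip":1}
    - {"xyz":[0.0246,-0.0209,0],"spin":0,"grip":1}
    - {"xyz":[0.0246,-0.0209,0],"spin":0,"grip":1}
    - {"xyz":[0.0246,-0.0209,0],"spin":0,"grip":1}
    - {"xyz":[0.0246,-0.0209,0],"spin":0,"grip":1}

```text
clock: 0.93
tool_pos: [0.4065, -0.26, 0.2084]
tool_rot: [0.973, 0.23, -0.0, 0.0]
ft_force: [-0.1, 0.4, 0.1]
opening: 0.0873
```

>>> send_rows:
  plan:
    - {"xyz":[0.0246,-0.0209,0],"spin":0,"grip":1}
    - {"xyz":[0.0246,-0.0209,0],"spin":0,"grip":1}
    - {"xyz":[0.0246,-0.0209,0],"spin":0,"grip":1}
    - {"xyz":[0.0246,-0.0209,0],"spin":0,"grip":1}
    - {"xyz":[0.0246,-0.0209,0],"spin":0,"grip":1}

```text
clock: 1.35
tool_pos: [0.4696, -0.1115, 0.2084]
tool_rot: [0.973, 0.23, -0.0, 0.0]
ft_force: [1.1, 0.4, 0.2]
opening: 0.0873
```

>>> send_rows:
  plan:
    - {"xyz":[0.0246,-0.0209,0],"spin":0,"grip":1}
    - {"xyz":[0.0246,-0.0209,0],"spin":0,"grip":1}
    - {"xyz":[0.0246,-0.0209,0],"spin":0,"grip":1}
    - {"xyz":[0.0246,-0.0209,0],"spin":0,"grip":1}
    - {"xyz":[0.0246,-0.0209,0],"spin":0,"grip":1}

```text
clock: 1.77
tool_pos: [0.5328, 0.0369, 0.2084]
tool_rot: [0.973, 0.23, -0.0, 0.0]
ft_force: [0.6, -0.2, 0.1]
opening: 0.087
```

```bash
cat >> h.py <<'E'
def show():
    from station import manip
    from scipy.spatial.transform import Rotation as R
    s=manip.sense(); x=R.from_quat(s["tool_rot"]).as_matrix()
    print("t",round(s["clock"],2),"q",np.round(s["qpos"],2),"p",np.round(s["tool_pos"],4),"yaw",round(np.degrees(np.arctan2(x[1,0],x[0,0])),2),"tilt",round(np.degrees(np.arccos(-x[2,2])),2),"F",np.round(s["ft_force"],1),"M",np.round(s["wrist_torque"],2),"op",round(s["opening"],4))
E
python3 -c "from h import *; show()"
```

```text
t 1.77 q [ 0.39  0.18 -0.6   1.68  0.11  1.32 -1.34] p [0.5328 0.0369 0.2084] yaw 26.61 tilt 0.02 F [ 0.6 -0.2  0.1] M [-0.06 -0.   -0.04] op 0.087
```

>>> send_rows:
  plan:
    - {"xyz":[0,0,0.004],"spin":-7.16,"grip":1}
    - {"xyz":[0,0,0],"spin":-7.16,"grip":1}
    - {"xyz":[0,0,0],"spin":-7.16,"grip":1}
    - {"xyz":[0,0,0],"spin":-7.16,"grip":1}
    - {"xyz":[0,0,0],"spin":-7.16,"grip":1}

```text
clock: 2.18
tool_pos: [0.5324, 0.0355, 0.2041]
tool_rot: [0.854, 0.521, -0.0, -0.0]
ft_force: [0.1, -0.2, -1.3]
opening: 0.087
```

>>> send_rows:
  plan:
    - {"xyz":[0,0,0.004],"spin":-7.16,"grip":1}
    - {"xyz":[0,0,0],"spin":-7.16,"grip":1}
    - {"xyz":[0,0,0],"spin":-7.16,"grip":1}
    - {"xyz":[0,0,0],"spin":-7.16,"grip":1}
    - {"xyz":[0,0,0],"spin":-7.16,"grip":1}

```text
clock: 2.6
tool_pos: [0.5324, 0.0354, 0.2002]
tool_rot: [0.652, 0.758, -0.0, -0.0]
ft_force: [0.0, -0.2, -0.6]
opening: 0.0872
```

>>> send_rows:
  plan:
    - {"xyz":[0,0,0.004],"spin":-7.16,"grip":1}
    - {"xyz":[0,0,0],"spin":-7.16,"grip":1}
    - {"xyz":[0,0,0],"spin":-7.16,"grip":1}
    - {"xyz":[0,0,0],"spin":-7.16,"grip":1}
    - {"xyz":[0,0,0],"spin":-7.16,"grip":1}

```text
clock: 3.02
tool_pos: [0.5324, 0.0354, 0.1962]
tool_rot: [0.388, 0.922, -0.0, -0.0]
ft_force: [-0.6, -0.7, -0.7]
opening: 0.0874
```

>>> send_rows:
  plan:
    - {"xyz":[0,0,0.015],"spin":-7.16,"grip":1}
    - {"xyz":[0,0,0.02],"spin":0,"grip":1}
    - {"xyz":[0,0,0.01],"spin":0,"grip":1}
    - {"xyz":[0,0,0],"spin":0,"grip":1}

```text
clock: 3.35
tool_pos: [0.5311, 0.0351, 0.1492]
tool_rot: [0.333, 0.943, -0.001, -0.002]
ft_force: [-0.1, 0.6, 0.6]
opening: 0.0871
```

```bash
cat >> h.py <<'E'
def wproj(c,s,P):
    from scipy.spatial.transform import Rotation as R
    t=R.from_quat(s["tool_rot"]).inv().apply(np.atleast_2d(P)-s["tool_pos"])
    M=c["mount"]; p=(t-M[:3,3])@M[:3,:3]
    f=200/np.tan(np.radians(float(c["vfov"]))/2); r=np.hypot(p[:,0],p[:,1]); th=np.arctan2(r,p[:,2])
    return np.c_[c["cx"]+f*th*p[:,0]/r,c["cy"]+f*th*p[:,1]/r]
E
python3 - <<'E'
from h import *; show()
from station import manip,imaging; import cv2
s=manip.sense(); c=imaging.capture("wrist"); np.savez("w1.npz",**c,tp=s["tool_pos"],tr=s["tool_rot"])
im=c["img"].copy()
a=np.radians(-38.5); u=np.array([np.cos(a),np.sin(a)]); C=np.array([.6194,-.0333])
P=[np.r_[C,.06],np.r_[C-.085*u,.055],np.r_[C-.165*u,.055],np.r_[C-.125*u,.055]]
for p in wproj(c,s,P): print(p); cv2.drawMarker(im,tuple(int(round(v)) for v in p),(0,255,0),0,10)
cv2.imwrite("pics/w1.png",im); print(np.round(c["mount"],3).tolist(),c["vfov"])
E
```

```text
t 3.35 q [ 0.55  0.27 -0.8   1.75  0.2   1.22  0.59] p [0.5311 0.0351 0.1492] yaw 141.13 tilt 0.23 F [-0.1  0.6  0.6] M [ 0.07 -0.13 -0.  ] op 0.0871
[320.75530369 305.28976485]
[320.27607609 225.78688363]
[319.70711544 138.67432391]
[320.00533962 183.49683947]
[[-0.0, -0.967, -0.253, 0.07], [1.0, -0.001, 0.001, 0.001], [-0.001, -0.253, 0.967, -0.177], [0.0, 0.0, 0.0, 1.0]] 65.70646984690485
```

View pics/w1.png

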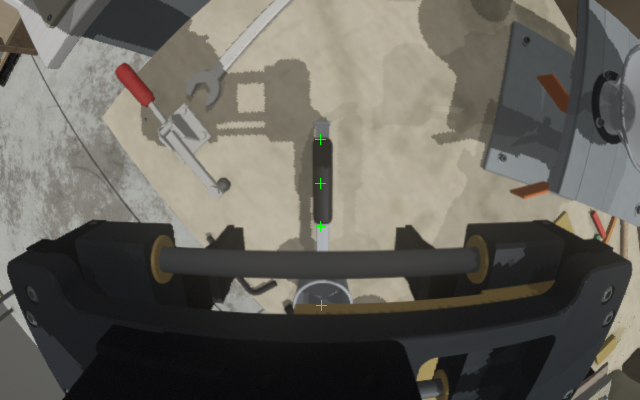

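The grip spans (322,137) to (322,222) and sits on the predicted marks within about 1 mm. Next I descend and close.

>>> send_rows:
  plan:
    - {"xyz":[0,0,0.025],"spin":0,"grip":1}
    - {"xyz":[0,0,0.025],"spin":0,"grip":1}
    - {"xyz":[0,0,0.025],"spin":0,"grip":1}
    - {"xyz":[0,0,0.023],"spin":0,"grip":1}
    - {"xyz":[0,0,0],"spin":0,"grip":1}

```text
clock: 3.82
tool_pos: [0.5306, 0.0351, 0.0506]
tool_rot: [0.333, 0.943, -0.001, -0.002]
ft_force: [-0.9, -1.4, -0.9]
opening: 0.0866
```

>>> send_rows:
  plan:
    - {"xyz":[0,0,0],"spin":0,"grip":-1}
    - {"xyz":[0,0,0],"spin":0,"grip":-1}
    - {"xyz":[0,0,0],"spin":0,"grip":-1}
    - {"xyz":[0,0,0],"spin":0,"grip":-1}
    - {"xyz":[0,0,0],"spin":0,"grip":-1}

```text
clock: 4.23
tool_pos: [0.5333, 0.0355, 0.0547]
tool_rot: [0.332, 0.943, 0.0, 0.001]
ft_force: [-0.1, 0.2, 0.2]
opening: 0.0616
```

>>> send_rows:
  plan:
    - {"xyz":[0,0,0],"spin":0,"grip":-1}
    - {"xyz":[0,0,0],"spin":0,"grip":-1}
    - {"xyz":[0,0,0],"spin":0,"grip":-1}

```text
clock: 4.48
tool_pos: [0.5327, 0.0354, 0.0537]
tool_rot: [0.332, 0.943, -0.0, 0.0]
ft_force: [0.7, -1.1, -0.3]
opening: 0.0415
```

```bash
python3 -c "from h import *; show()"
```

```text
t 4.48 q [ 0.5   0.38 -0.76  1.84  0.3   1.04  0.51] p [0.5327 0.0354 0.0537] yaw 141.19 tilt 0.01 F [ 0.7 -1.1 -0.3] M [ 0.04 -0.1   0.01] op 0.0415
```

>>> send_rows:
  plan:
    - {"xyz":[0,0,0.002],"spin":0,"grip":-1}
    - {"xyz":[0,0,0],"spin":0,"grip":-1}
    - {"xyz":[0,0,0],"spin":0,"grip":-1}
    - {"xyz":[0,0,0],"spin":0,"grip":-1}
    - {"xyz":[0,0,0],"spin":0,"grip":-1}

```text
clock: 4.9
tool_pos: [0.5326, 0.0355, 0.0515]
tool_rot: [0.332, 0.943, 0.0, 0.0]
ft_force: [-0.1, -0.1, 0.4]
opening: 0.0079
```

>>> send_rows:
  plan:
    - {"xyz":[0,0,0],"spin":0,"grip":-1}
    - {"xyz":[0,0,0],"spin":0,"grip":-1}

```text
clock: 5.07
tool_pos: [0.5326, 0.0355, 0.0516]
tool_rot: [0.332, 0.943, -0.0, 0.0]
ft_force: [-0.2, 0.1, 0.3]
opening: 0.0013
```

The opening reads 1.3 mm, so the grip isn't between the pads. I need a look before moving anything.

```bash
python3 - <<'E'
from h import *; show()
from station import manip,imaging; import cv2
s=manip.sense(); c=imaging.capture("wrist"); t=imaging.capture("side"); np.savez("side1.npz",**t)
im=c["img"].copy()
cv2.imwrite("pics/m.png",np.hstack([cv2.resize(im,(400,250)),cv2.resize(t["img"][170:295,150:350],(400,250),interpolation=cv2.INTER_CUBIC)]))
E
```

```text
t 5.07 q [ 0.5   0.38 -0.76  1.84  0.31  1.03  0.51] p [0.5326 0.0355 0.0516] yaw 141.19 tilt 0.01 F [-0.2  0.1  0.3] M [ 0.07 -0.1   0.  ] op 0.0013
```

View pics/m.png

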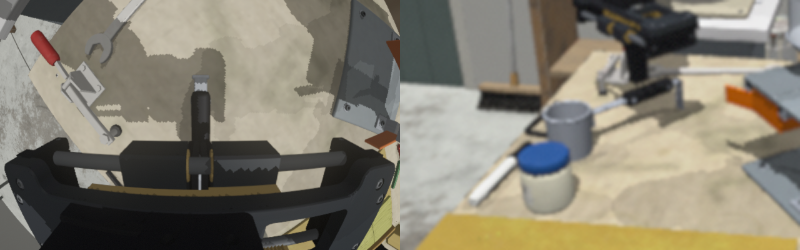

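The overview is too coarse to show where the fingers are relative to the handle, so I'll take a closer crop.

```bash
python3 - <<'E'
from h import *
from station import imaging; import cv2
c=imaging.capture("wrist")["img"]; t=dict(np.load("side1.npz"))
for n,P in dict(tip=[.5326,.0355,.027],grasp=[.5326,.0355,.045],gripmid=[.522,.0445,.045],cup=[.6194,-.0333,.06]).items(): print(n,(proj(t,P)-[220,180])*6)
k=cv2.INTER_CUBIC
cv2.imwrite("pics/m2.png",np.hstack([cv2.resize(c[100:340,220:420],(400,480),interpolation=k),cv2.resize(t["img"][180:260,220:286],(396,480),interpolation=k)]))
E
```

```text
tip [[298.04293843 254.15563914]]
grasp [[295.36568434 219.2675608 ]]
gripmid [[320.78941848 210.34542099]]
cup [[ 78.30105389 267.69378006]]
```

View pics/m2.png

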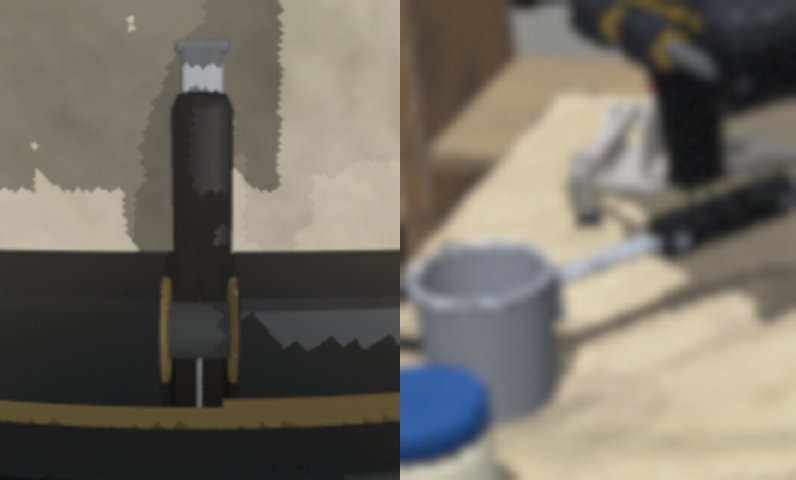

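Right half: the closed fingertips end at crop (690,185), with bench visible between them and the grip at (690,225). My stated-geometry projection for the tips was (698,254). So the fingers closed in the air above the grip, and the tips stand roughly 36 mm higher than the stated 25 mm offset predicts. I'll check this against the first wrist picture, where the open fingers show near (228,245) and (410,245).

```bash
python3 - <<'E'
from h import *
c=dict(np.load("w1.npz")); s=dict(tool_pos=np.zeros(3),tool_rot=[0,0,0,1])
for z in (-.03,-.02,-.01,0,.01,.025):
    print(z,np.round(wproj(c,s,[[.0095,.0435,z],[.0095,-.0435,z],[.0095,.0585,z]]),0).tolist())
t=dict(np.load("side1.npz"))
for z in (.027,.035,.045,.055,.063,.07): print(z,np.round((proj(t,[.5326,.0355,z])-[220,180])*6+[400,0]))
E
```

```text
-0.03 [[401.0, 240.0], [235.0, 240.0], [428.0, 239.0]]
-0.02 [[397.0, 233.0], [239.0, 233.0], [422.0, 232.0]]
-0.01 [[393.0, 227.0], [243.0, 227.0], [417.0, 226.0]]
0 [[389.0, 221.0], [247.0, 221.0], [412.0, 221.0]]
0.01 [[386.0, 216.0], [250.0, 216.0], [408.0, 216.0]]
0.025 [[381.0, 209.0], [255.0, 210.0], [402.0, 209.0]]
0.027 [[698. 254.]]
0.035 [[697. 239.]]
0.045 [[695. 219.]]
0.055 [[694. 200.]]
0.063 [[693. 184.]]
0.07 [[692. 170.]]
```

Two independent views agree. In the wrist picture the open tips sit at about (244,226) and (396,226), which puts them near z = -0.011 in the reported tool frame. The side view gives z ≈ 0.063 in the world. The stated +25 mm is therefore wrong by about 36 mm, and the grasp point is about 30 mm behind the reported TCP. I'll open, descend about 36 mm in steps while watching the force, and close again.

>>> send_rows:
  plan:
    - {"xyz":[0,0,0],"spin":0,"grip":1}
    - {"xyz":[0,0,0],"spin":0,"grip":1}
    - {"xyz":[0,0,0],"spin":0,"grip":1}
    - {"xyz":[0,0,0],"spin":0,"grip":1}
    - {"xyz":[0,0,0],"spin":0,"grip":1}

```text
clock: 5.63
tool_pos: [0.5326, 0.0355, 0.0516]
tool_rot: [0.332, 0.943, -0.0, 0.0]
ft_force: [0.7, 0.4, -0.6]
opening: 0.0258
```

>>> send_rows:
  plan:
    - {"xyz":[0,0,0],"spin":0,"grip":1}
    - {"xyz":[0,0,0],"spin":0,"grip":1}
    - {"xyz":[0,0,0.006],"spin":0,"grip":1}
    - {"xyz":[0,0,0.006],"spin":0,"grip":1}
    - {"xyz":[0,0,0],"spin":0,"grip":1}

```text
clock: 6.05
tool_pos: [0.5317, 0.0353, 0.038]
tool_rot: [0.332, 0.943, -0.0, -0.001]
ft_force: [0.5, -1.1, -0.4]
opening: 0.0592
```

```bash
python3 -c "from h import *; show()"
```

```text
t 6.05 q [ 0.49  0.4  -0.75  1.86  0.32  1.01  0.5 ] p [0.5317 0.0353 0.038 ] yaw 141.19 tilt 0.11 F [ 0.5 -1.1 -0.4] M [ 0.05 -0.09 -0.03] op 0.0592
```

>>> send_rows:
  plan:
    - {"xyz":[0,0,0.006],"spin":0,"grip":0.4}
    - {"xyz":[0,0,0.006],"spin":0,"grip":0.4}
    - {"xyz":[0,0,0],"spin":0,"grip":0.4}

```text
clock: 6.3
tool_pos: [0.5318, 0.0354, 0.0261]
tool_rot: [0.332, 0.943, -0.0, -0.001]
ft_force: [-0.3, 0.5, -1.5]
opening: 0.0612
```

>>> send_rows:
  plan:
    - {"xyz":[0,0,0.006],"spin":0,"grip":0.4}
    - {"xyz":[0,0,0.006],"spin":0,"grip":0.4}
    - {"xyz":[0,0,0],"spin":0,"grip":0}

```text
clock: 6.55
tool_pos: [0.5319, 0.0353, 0.0143]
tool_rot: [0.332, 0.943, -0.0, -0.001]
ft_force: [-0.7, -0.7, -0.7]
opening: 0.0584
```

>>> send_rows:
  plan:
    - {"xyz":[0,0,0],"spin":0,"grip":-1}
    - {"xyz":[0,0,0],"spin":0,"grip":-1}
    - {"xyz":[0,0,0],"spin":0,"grip":-1}
    - {"xyz":[0,0,0],"spin":0,"grip":-1}
    - {"xyz":[0,0,0],"spin":0,"grip":-1}

```text
clock: 6.97
tool_pos: [0.5328, 0.0355, 0.0157]
tool_rot: [0.332, 0.943, 0.0, 0.0]
ft_force: [-0.2, -0.3, 0.0]
opening: 0.0291
```

>>> send_rows:
  plan:
    - {"xyz":[0,0,0],"spin":0,"grip":-1}
    - {"xyz":[0,0,0],"spin":0,"grip":-1}
    - {"xyz":[0,0,0],"spin":0,"grip":-1}
    - {"xyz":[0,0,0],"spin":0,"grip":-1}
    - {"xyz":[0,0,0],"spin":0,"grip":-1}

```text
clock: 7.38
tool_pos: [0.5327, 0.0355, 0.0157]
tool_rot: [0.332, 0.943, 0.0, 0.0]
ft_force: [0.3, -0.3, 0.7]
opening: 0.0178
```

```bash
python3 -c "from h import *; show()"
```

```text
t 7.38 q [ 0.48  0.44 -0.74  1.87  0.35  0.97  0.48] p [0.5327 0.0355 0.0157] yaw 141.19 tilt 0.01 F [ 0.3 -0.3  0.7] M [ 0.13 -0.13 -0.06] op 0.0178
```

The opening is 17.8 mm, so the grip is held. I'll lift 48 mm, turn 76.8° and move to the pre-dock point.

>>> send_rows:
  plan:
    - {"xyz":[0,0,-0.012],"spin":0,"grip":-1}
    - {"xyz":[0,0,-0.012],"spin":0,"grip":-1}
    - {"xyz":[0,0,-0.012],"spin":0,"grip":-1}
    - {"xyz":[0,0,-0.012],"spin":0,"grip":-1}
    - {"xyz":[0,0,0],"spin":0,"grip":-1}

```text
clock: 7.8
tool_pos: [0.5344, 0.0357, 0.0668]
tool_rot: [0.332, 0.943, 0.001, 0.002]
ft_force: [0.1, -0.3, -1.4]
opening: 0.0176
```

>>> send_rows:
  plan:
    - {"xyz":[0,0,0],"spin":-3.12,"grip":-1}
    - {"xyz":[0,0,0],"spin":-5.12,"grip":-1}
    - {"xyz":[0,0,0],"spin":-5.12,"grip":-1}
    - {"xyz":[0,0,0],"spin":-5.12,"grip":-1}
    - {"xyz":[0,0,0],"spin":-5.12,"grip":-1}

```text
clock: 8.22
tool_pos: [0.5326, 0.0353, 0.0637]
tool_rot: [0.13, 0.991, -0.0, 0.0]
ft_force: [0.5, 0.3, -1.3]
opening: 0.018
```

>>> send_rows:
  plan:
    - {"xyz":[0,0,0],"spin":-5.12,"grip":-1}
    - {"xyz":[0,0,0],"spin":-5.12,"grip":-1}
    - {"xyz":[0,0,0],"spin":-5.12,"grip":-1}
    - {"xyz":[0,0,0],"spin":-5.12,"grip":-1}
    - {"xyz":[0,0,0],"spin":-5.12,"grip":-1}

```text
clock: 8.63
tool_pos: [0.5326, 0.0353, 0.0636]
tool_rot: [-0.093, 0.996, -0.0, 0.0]
ft_force: [0.8, -0.1, -1.2]
opening: 0.0177
```

>>> send_rows:
  plan:
    - {"xyz":[0,0,0],"spin":-5.12,"grip":-1}
    - {"xyz":[0,0,0],"spin":-5.12,"grip":-1}
    - {"xyz":[0,0,0],"spin":-5.12,"grip":-1}
    - {"xyz":[0,0,0],"spin":-5.12,"grip":-1}
    - {"xyz":[0,0,0],"spin":-5.12,"grip":-1}

```text
clock: 9.05
tool_pos: [0.5326, 0.0352, 0.0636]
tool_rot: [-0.311, 0.95, -0.0, 0.0]
ft_force: [0.2, 0.5, -1.2]
opening: 0.0177
```

>>> send_rows:
  plan:
    - {"xyz":[0.003,0.02,0],"spin":-2,"grip":-1}
    - {"xyz":[0.003,0.022,0],"spin":0,"grip":-1}
    - {"xyz":[0.003,0.022,0],"spin":0,"grip":-1}
    - {"xyz":[0.003,0.022,0],"spin":0,"grip":-1}
    - {"xyz":[0.003,0.022,0],"spin":0,"grip":-1}

```text
clock: 9.47
tool_pos: [0.454, 0.1123, 0.0635]
tool_rot: [-0.325, 0.946, -0.0, 0.0]
ft_force: [0.0, 0.5, -2.1]
opening: 0.0178
```

>>> send_rows:
  plan:
    - {"xyz":[0,0,0],"spin":0,"grip":-1}
    - {"xyz":[0,0,0],"spin":0,"grip":-1}

```text
clock: 9.63
tool_pos: [0.4544, 0.1121, 0.0638]
tool_rot: [-0.326, 0.945, -0.001, 0.0]
ft_force: [1.0, 0.5, -1.0]
opening: 0.0175
```

```bash
python3 - <<'E'
from h import *; show()
from station import manip,imaging; import cv2
s=manip.sense(); t=imaging.capture("top"); d=imaging.capture("side")
a=np.radians(38); F=lambda x,y,z: np.r_[.613+np.cos(a)*x-np.sin(a)*y,.2995+np.sin(a)*x+np.cos(a)*y,z]
for n,c,b in (("t",t,(210,105)),("s",d,(300,160))):
    im=c["img"]
    f=4
    cr=cv2.resize(im[b[1]:b[1]+110,b[0]:b[0]+100 if n=="s" else b[0]+100],None,fx=f,fy=f,interpolation=cv2.INTER_CUBIC)
    def mk(P,col):
        for p in proj(c,P): cv2.drawMarker(cr,tuple(int(round(v)) for v in (p-b)*f),col,0,10)
    mk([F(-.066,-.0525-.0505,.122),F(-.066,.0525-.0505,.122),F(-.066,-.0525-.0505,.09),F(-.066,.0525-.0505,.09),F(-.045,-.095,.132)],(0,255,0))
    yaw=np.radians(38.2); p=s["tool_pos"]; C=p[:2]+.1107*np.array([np.cos(yaw),np.sin(yaw)])
    mk([np.r_[C,p[2]+.0443]],(0,0,255))
    globals()[n+"c"]=cr
cv2.imwrite("pics/pre.png",np.hstack([tc,sc]))
E
```

```text
t 9.63 q [ 0.68  0.32 -1.12  1.99  0.34  1.04  1.64] p [0.4544 0.1121 0.0638] yaw -141.91 tilt 0.09 F [ 1.   0.5 -1. ] M [ 0.01 -0.04  0.  ] op 0.0175
```

View pics/pre.png

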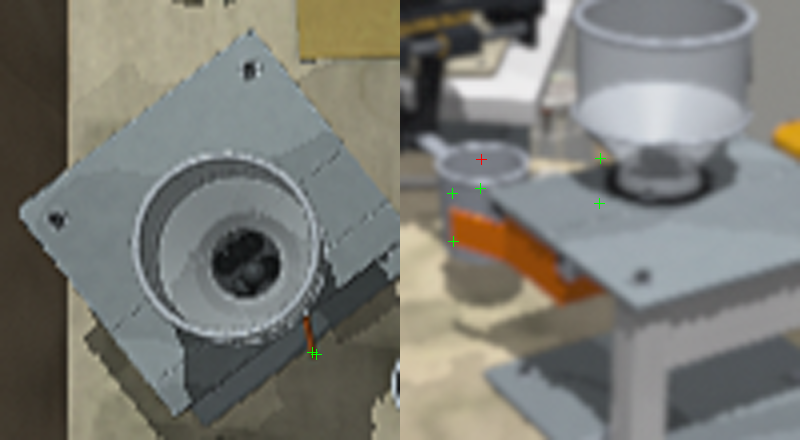

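In the top half the left flare tip at (313,352) falls on its prediction. In the side half the cup rim at (486,162) is level and the dock flare is at (450,205), within 1 to 3 px of prediction. Moving in along the feeder's +x.

>>> send_rows:
  plan:
    - {"xyz":[-0.018,0,0],"spin":0,"grip":-1}
    - {"xyz":[-0.018,0,0],"spin":0,"grip":-1}
    - {"xyz":[-0.018,0,0],"spin":0,"grip":-1}
    - {"xyz":[-0.018,0,0],"spin":0,"grip":-1}

```text
clock: 10.07
tool_pos: [0.513, 0.1555, 0.0631]
tool_rot: [-0.324, 0.946, -0.0, -0.0]
ft_force: [0.6, 0.4, -1.3]
opening: 0.0177
```

>>> send_rows:
  plan:
    - {"xyz":[-0.01,0,0],"spin":0,"grip":-1}
    - {"xyz":[-0.01,0,0],"spin":0,"grip":-1}
    - {"xyz":[-0.01,0,0],"spin":0,"grip":-1}

```text
clock: 10.32
tool_pos: [0.5358, 0.1744, 0.0632]
tool_rot: [-0.325, 0.946, -0.0, -0.0]
ft_force: [-0.0, 1.0, -0.8]
opening: 0.0178
```

>>> send_rows:
  plan:
    - {"xyz":[-0.01,0,0],"spin":0,"grip":-1}
    - {"xyz":[-0.01,0,0],"spin":0,"grip":-1}
    - {"xyz":[-0.002,0,0],"spin":0,"grip":-1}
    - {"xyz":[0,0,0],"spin":0,"grip":-1}

```text
clock: 10.65
tool_pos: [0.5528, 0.1887, 0.0635]
tool_rot: [-0.326, 0.945, 0.0, 0.0]
ft_force: [-0.2, -0.4, -1.4]
opening: 0.0176
```

```bash
cat >> h.py <<'E'
def snap(out):
    from station import imaging; import cv2
    t=imaging.capture("top")["img"]; d=imaging.capture("side")["img"]; w=imaging.capture("wrist")["img"]
    k=cv2.INTER_CUBIC
    cv2.imwrite(out,np.vstack([np.hstack([cv2.resize(t[105:215,210:330],(360,330),interpolation=k),cv2.resize(d[155:265,300:440],(420,330),interpolation=k)]),cv2.resize(w,(416,260))[:, :].repeat(1,1) if 0 else np.hstack([cv2.resize(w,(416,260)),np.zeros((260,364,3),np.uint8)])]))
E
python3 -c "from h import *; show(); snap('pics/dock.png')"
```

```text
t 10.65 q [ 0.36  0.57 -0.99  1.7   0.51  1.16  1.47] p [0.5528 0.1887 0.0635] yaw -141.98 tilt 0.02 F [-0.2 -0.4 -1.4] M [ 0.05 -0.04  0.01] op 0.0176
```

View pics/dock.png

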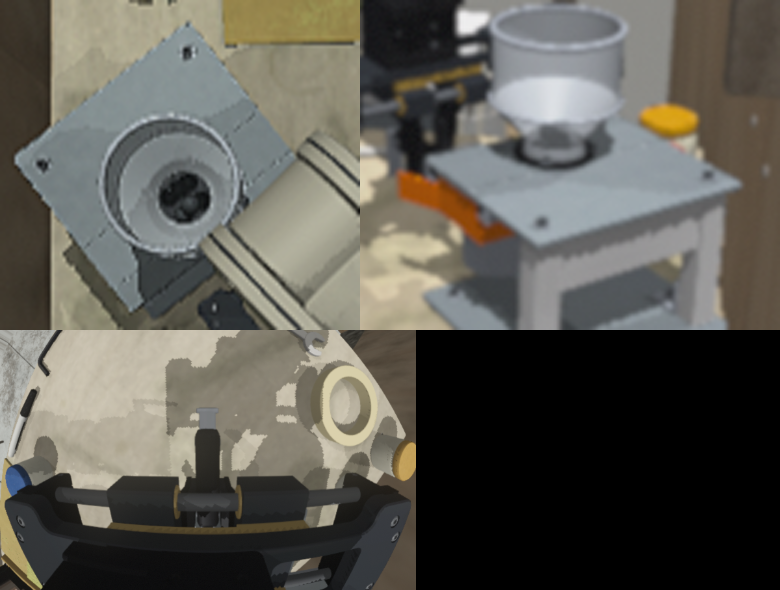

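The cup's foot shows under the orange dock at (490,255) and the forces are near zero. Cup centre is about (0.640, 0.257), within 5 mm of the dock. Sliding toward +y in steps.

>>> send_rows:
  plan:
    - {"xyz":[0,0.006,0],"spin":0,"grip":-1}
    - {"xyz":[0,0.006,0],"spin":0,"grip":-1}
    - {"xyz":[0,0.006,0],"spin":0,"grip":-1}
    - {"xyz":[0,0,0],"spin":0,"grip":-1}

```text
clock: 11.13
tool_pos: [0.5402, 0.2038, 0.0637]
tool_rot: [-0.326, 0.945, 0.0, -0.0]
ft_force: [-0.1, 0.5, -1.2]
opening: 0.0177
```

>>> send_rows:
  plan:
    - {"xyz":[0,0.006,0],"spin":0,"grip":-1}
    - {"xyz":[0,0.006,0],"spin":0,"grip":-1}
    - {"xyz":[0,0.006,0],"spin":0,"grip":-1}
    - {"xyz":[0,0.006,0],"spin":0,"grip":-1}
    - {"xyz":[0,0,0],"spin":0,"grip":-1}

```text
clock: 11.55
tool_pos: [0.5254, 0.223, 0.0636]
tool_rot: [-0.327, 0.945, 0.0, -0.0]
ft_force: [-1.0, -0.6, -2.2]
opening: 0.0178
```

>>> send_rows:
  plan:
    - {"xyz":[0,0.004,0],"spin":0,"grip":-1}
    - {"xyz":[0,0.004,0],"spin":0,"grip":-1}
    - {"xyz":[0,0,0],"spin":0,"grip":-1}

```text
clock: 11.8
tool_pos: [0.5211, 0.2284, 0.0635]
tool_rot: [-0.326, 0.945, 0.0, -0.0]
ft_force: [-0.7, 1.4, -1.7]
opening: 0.0175
```

```bash
python3 -c "from h import *; show()"
```

```text
t 11.8 q [ 0.31  0.54 -1.01  1.74  0.5   1.15  1.38] p [0.5211 0.2284 0.0635] yaw -141.96 tilt 0.02 F [-0.7  1.4 -1.7] M [0.06 0.07 0.02] op 0.0175
```

>>> send_rows:
  plan:
    - {"xyz":[0,0.003,0],"spin":0,"grip":-1}
    - {"xyz":[0,0.002,0],"spin":0,"grip":-1}
    - {"xyz":[0,0,0],"spin":0,"grip":-1}
    - {"xyz":[0,0,0],"spin":0,"grip":-1}
    - {"xyz":[0,0,0],"spin":0,"grip":-1}

```text
clock: 12.22
tool_pos: [0.5187, 0.2315, 0.0635]
tool_rot: [-0.326, 0.946, -0.0, 0.0]
ft_force: [0.6, -0.0, -3.0]
opening: 0.0175
```

```bash
python3 -c "from h import *; show(); snap('pics/open.png')"
```

```text
t 12.22 q [ 0.3   0.54 -1.01  1.74  0.5   1.14  1.37] p [0.5187 0.2315 0.0635] yaw -142.01 tilt 0.0 F [ 0.6 -0.  -3. ] M [-0.08  0.13 -0.06] op 0.0175
```

View pics/open.png

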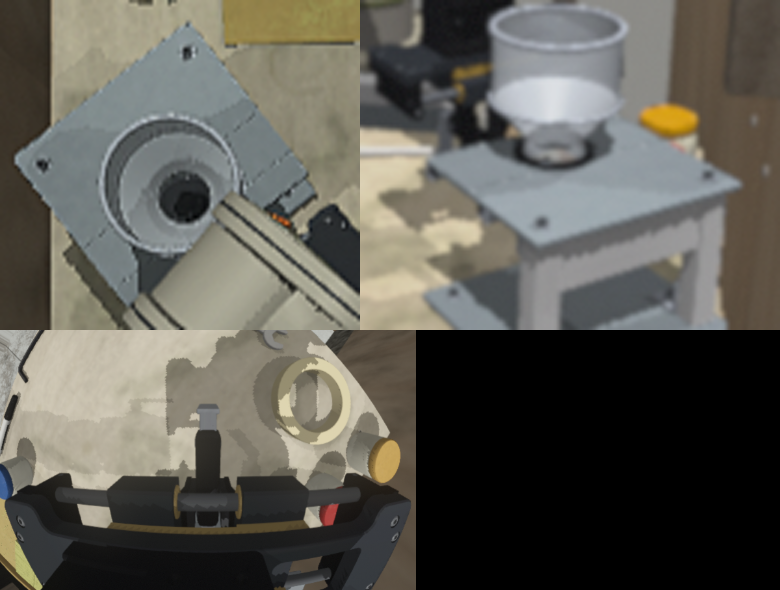

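The gate has moved and the outlet at (183,195) now looks dark. I'll compare the hopper up close, before and after, and average the force.

>>> send_rows:
  plan:
    - {"xyz":[0,0.002,0],"spin":0,"grip":-1}
    - {"xyz":[0,0,0],"spin":0,"grip":-1}
    - {"xyz":[0,0,0],"spin":0,"grip":-1}
    - {"xyz":[0,0,0],"spin":0,"grip":-1}
    - {"xyz":[0,0,0],"spin":0,"grip":-1}

```text
clock: 12.78
tool_pos: [0.5176, 0.2325, 0.0635]
tool_rot: [-0.325, 0.946, -0.0, -0.0]
ft_force: [0.9, -4.8, -2.0]
opening: 0.0179
```

```bash
python3 - <<'E'
from h import *; from station import manip,imaging; import cv2
show(); F=[]
im=[cv2.imread("pics/top0.png")]
for i in range(4): im.append(imaging.capture("top")["img"]); F.append(manip.sense()["ft_force"])
d=imaging.capture("side")["img"]; F.append(manip.sense()["ft_force"]); print(np.mean(F,0))
g=lambda a:np.clip(cv2.resize(a[150:190,248:288],(400,400),interpolation=cv2.INTER_CUBIC).astype(float)*1.8,0,255).astype(np.uint8)
cv2.imwrite("pics/hop.png",np.hstack([g(im[0]),g(im[-1])]))
E
```

```text
t 12.78 q [ 0.3   0.54 -1.01  1.74  0.5   1.14  1.37] p [0.5176 0.2325 0.0635] yaw -142.05 tilt 0.04 F [ 0.9 -4.8 -2. ] M [-0.9  -0.08 -0.42] op 0.0179
[ 0.67060161 -4.81053341 -1.57942842]
```

View pics/hop.png

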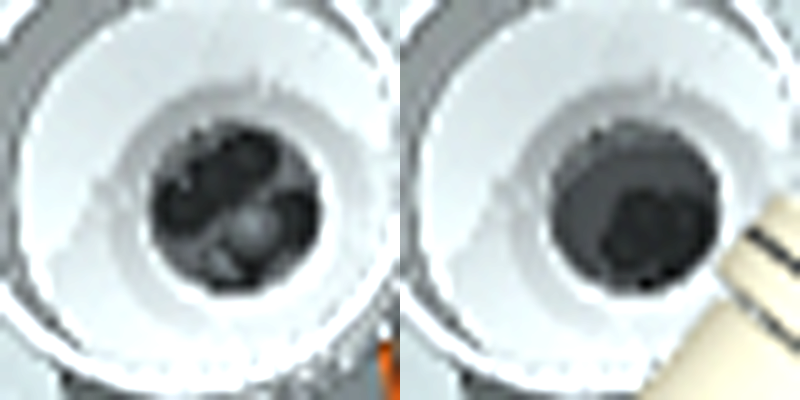

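Before the slide, balls fill the outlet in the left crop. Now the outlet is empty, with a dark cluster on the cup floor below it at (650,230). The 4.8 N reading shows the gate is on its open stop. Sliding it shut.

>>> send_rows:
  plan:
    - {"xyz":[0,-0.003,0],"spin":0,"grip":-1}
    - {"xyz":[0,-0.006,0],"spin":0,"grip":-1}
    - {"xyz":[0,-0.006,0],"spin":0,"grip":-1}
    - {"xyz":[0,-0.006,0],"spin":0,"grip":-1}
    - {"xyz":[0,-0.006,0],"spin":0,"grip":-1}

```text
clock: 13.45
tool_pos: [0.5345, 0.2119, 0.0636]
tool_rot: [-0.326, 0.945, 0.0, 0.0]
ft_force: [-0.7, 1.8, -1.5]
opening: 0.0175
```

>>> send_rows:
  plan:
    - {"xyz":[0,-0.006,0],"spin":0,"grip":-1}
    - {"xyz":[0,-0.006,0],"spin":0,"grip":-1}
    - {"xyz":[0,-0.006,0],"spin":0,"grip":-1}
    - {"xyz":[0,-0.006,0],"spin":0,"grip":-1}
    - {"xyz":[0,-0.003,0],"spin":0,"grip":-1}

```text
clock: 13.87
tool_pos: [0.5514, 0.1895, 0.0635]
tool_rot: [-0.325, 0.946, -0.0, 0.0]
ft_force: [0.0, 1.0, -1.6]
opening: 0.0178
```

>>> send_rows:
  plan:
    - {"xyz":[0,-0.003,0],"spin":0,"grip":-1}
    - {"xyz":[0,0,0],"spin":0,"grip":-1}
    - {"xyz":[0,0,0],"spin":0,"grip":-1}

```text
clock: 14.12
tool_pos: [0.5525, 0.188, 0.0635]
tool_rot: [-0.325, 0.946, -0.0, -0.0]
ft_force: [0.9, -0.2, -2.6]
opening: 0.0176
```

>>> send_rows:
  plan:
    - {"xyz":[0,-0.002,0],"spin":0,"grip":-1}
    - {"xyz":[0,0,0],"spin":0,"grip":-1}
    - {"xyz":[0,0,0],"spin":0,"grip":-1}

```text
clock: 14.37
tool_pos: [0.5537, 0.1867, 0.0635]
tool_rot: [-0.326, 0.946, -0.0, -0.0]
ft_force: [-0.5, 0.1, -2.3]
opening: 0.0178
```

>>> send_rows:
  plan:
    - {"xyz":[0,-0.002,0],"spin":0,"grip":-1}
    - {"xyz":[0,0,0],"spin":0,"grip":-1}
    - {"xyz":[0,0,0],"spin":0,"grip":-1}

```text
clock: 14.62
tool_pos: [0.555, 0.185, 0.0635]
tool_rot: [-0.325, 0.946, -0.0, 0.0]
ft_force: [0.3, 0.4, -2.5]
opening: 0.0181
```

```bash
python3 -c "from h import *; show()"
```

```text
t 14.62 q [ 0.36  0.57 -0.99  1.69  0.51  1.16  1.47] p [0.555  0.185  0.0635] yaw -142.01 tilt 0.0 F [ 0.3  0.4 -2.5] M [0.07 0.16 0.06] op 0.0181
```

>>> send_rows:
  plan:
    - {"xyz":[0,-0.002,0],"spin":0,"grip":-1}
    - {"xyz":[0,0,0],"spin":0,"grip":-1}
    - {"xyz":[0,0,0],"spin":0,"grip":-1}

```text
clock: 14.87
tool_pos: [0.5564, 0.1833, 0.0636]
tool_rot: [-0.325, 0.946, -0.0, 0.0]
ft_force: [0.0, 0.3, -2.6]
opening: 0.0182
```

>>> send_rows:
  plan:
    - {"xyz":[0,-0.0015,0],"spin":0,"grip":-1}
    - {"xyz":[0,0,0],"spin":0,"grip":-1}
    - {"xyz":[0,0,0],"spin":0,"grip":-1}

```text
clock: 15.12
tool_pos: [0.5573, 0.1822, 0.0636]
tool_rot: [-0.325, 0.946, -0.0, 0.0]
ft_force: [-0.0, -0.7, -2.5]
opening: 0.0178
```

```bash
python3 -c "from h import *; show()"
```

```text
t 15.12 q [ 0.37  0.57 -0.98  1.69  0.52  1.16  1.48] p [0.5573 0.1822 0.0636] yaw -142.02 tilt 0.01 F [-0.  -0.7 -2.5] M [0.14 0.18 0.06] op 0.0178
```

>>> send_rows:
  plan:
    - {"xyz":[0,-0.0015,0],"spin":0,"grip":-1}
    - {"xyz":[0,0,0],"spin":0,"grip":-1}
    - {"xyz":[0,0,0],"spin":0,"grip":-1}

```text
clock: 15.37
tool_pos: [0.5579, 0.1813, 0.0635]
tool_rot: [-0.326, 0.945, 0.0, -0.0]
ft_force: [-1.4, 1.5, -2.4]
opening: 0.0178
```

```bash
python3 - <<'E'
from h import *; from station import imaging; import cv2; show()
t=imaging.capture("top"); d=imaging.capture("side"); np.savez("top2.npz",**t); np.savez("side2.npz",**d)
k=cv2.INTER_CUBIC
o=dict(np.load("side0.npz"))["img"]
g=lambda a:cv2.resize(a[195:265,305:375],(390,390),interpolation=k)
cv2.imwrite("pics/shut.png",np.hstack([g(o),g(d["img"])]))
# orange centroid/bounds
for n,a in (("start",o),("now",d["img"])):
    h=cv2.cvtColor(a[195:265,305:375],cv2.COLOR_BGR2HSV); m=(h[...,0]>5)&(h[...,0]<18)&(h[...,1]>180)&(h[...,2]>80)
    y,x=np.nonzero(m); print(n,len(x),x.min()+305,x.max()+305,y.min()+195,y.max()+195,x.mean()+305,y.mean()+195)
E
```

```text
t 15.37 q [ 0.37  0.57 -0.98  1.69  0.52  1.16  1.48] p [0.5579 0.1813 0.0635] yaw -141.99 tilt 0.01 F [-1.4  1.5 -2.4] M [0.21 0.32 0.17] op 0.0178
start 240 314 348 214 234 329.28333333333336 223.0125
now 323 312 349 212 235 328.328173374613 223.07739938080496
```

View pics/shut.png

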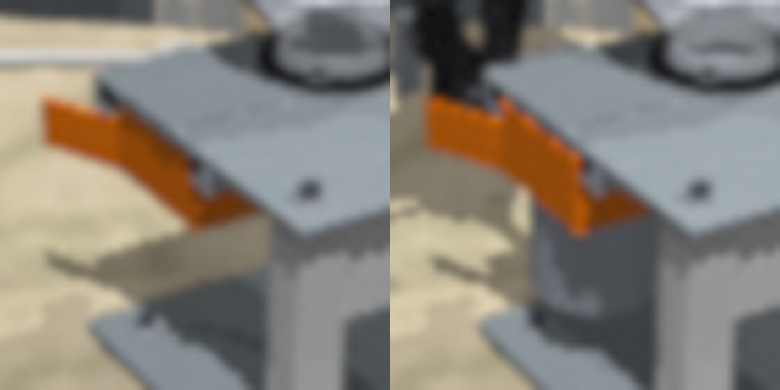

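On the right the dock is a pixel or two further left than at the start, so the gate is at or past its starting position. The 2 N reading also puts it against the shut stop. Backing off the cheek by 4 mm, then withdrawing.

>>> send_rows:
  plan:
    - {"xyz":[0,0.003,0],"spin":0,"grip":-1}
    - {"xyz":[0,0.002,0],"spin":0,"grip":-1}
    - {"xyz":[0.004,0,0],"spin":0,"grip":-1}
    - {"xyz":[0.008,0,0],"spin":0,"grip":-1}
    - {"xyz":[0.01,0,0],"spin":0,"grip":-1}

```text
clock: 15.88
tool_pos: [0.5371, 0.1712, 0.0635]
tool_rot: [-0.326, 0.945, 0.0, 0.0]
ft_force: [0.6, -0.9, -2.4]
opening: 0.0178
```

>>> send_rows:
  plan:
    - {"xyz":[0.012,0,0],"spin":0,"grip":-1}
    - {"xyz":[0.012,0,0],"spin":0,"grip":-1}
    - {"xyz":[0.014,0,0],"spin":0,"grip":-1}
    - {"xyz":[0.014,0,0],"spin":0,"grip":-1}
    - {"xyz":[0.014,0,0],"spin":0,"grip":-1}

```text
clock: 16.3
tool_pos: [0.4844, 0.1295, 0.0633]
tool_rot: [-0.325, 0.946, -0.0, -0.0]
ft_force: [-1.2, 0.1, -1.9]
opening: 0.0178
```

>>> send_rows:
  plan:
    - {"xyz":[0.014,0,0],"spin":0,"grip":-1}
    - {"xyz":[0.012,0,0],"spin":0,"grip":-1}
    - {"xyz":[0.008,0,0],"spin":0,"grip":-1}
    - {"xyz":[0.004,0,0],"spin":0,"grip":-1}
    - {"xyz":[0,0,0],"spin":0,"grip":-1}

```text
clock: 16.72
tool_pos: [0.4552, 0.1064, 0.0635]
tool_rot: [-0.325, 0.946, -0.001, -0.0]
ft_force: [0.4, 0.1, -1.9]
opening: 0.0175
```

```bash
python3 - <<'E'
from h import *; from station import imaging; import cv2; show()
t=imaging.capture("top"); d=imaging.capture("side"); np.savez("top3.npz",**t)
k=cv2.INTER_CUBIC
a=np.radians(38)
print(proj(t,[.546,.172,.1]),proj(d,[.546,.172,.1]))
cv2.imwrite("pics/out.png",np.hstack([cv2.resize(t["img"][120:230,240:350],(400,400),interpolation=k),cv2.resize(d["img"][165:265,270:370],(400,400),interpolation=k)]))
m=d["img"][195:265,305:375];h=cv2.cvtColor(m,cv2.COLOR_BGR2HSV); q=(h[...,0]>5)&(h[...,0]<18)&(h[...,1]>180)&(h[...,2]>80); y,x=np.nonzero(q); print(len(x),x.min()+305,x.max()+305,x.mean()+305)
E
```

```text
t 16.72 q [ 0.69  0.32 -1.13  1.99  0.34  1.04  1.64] p [0.4552 0.1064 0.0635] yaw -142.07 tilt 0.08 F [ 0.4  0.1 -1.9] M [ 0.04 -0.02  0.02] op 0.0175
[[323.74595846 198.82813576]] [[316.69367728 203.14293306]]
298 312 349 328.7986577181208
```

View pics/out.png

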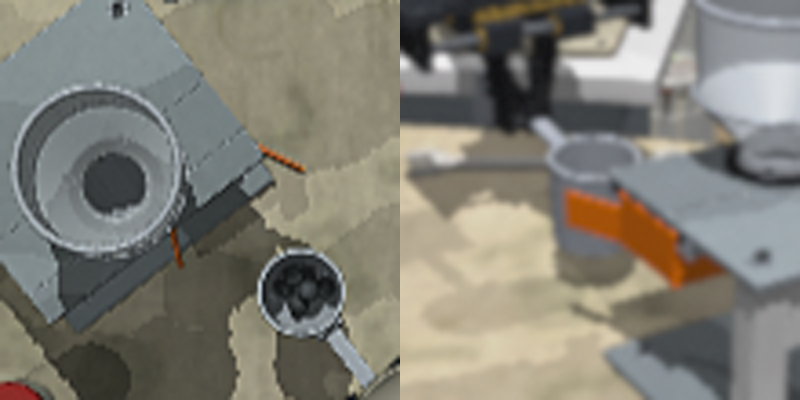

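The hopper is empty and grey at its outlet (115,180), the gate is shut, and the balls lie in the cup at (302,292). Lowering.

>>> send_rows:
  plan:
    - {"xyz":[0,0,0.006],"spin":0,"grip":-1}
    - {"xyz":[0,0,0.01],"spin":0,"grip":-1}
    - {"xyz":[0,0,0.01],"spin":0,"grip":-1}
    - {"xyz":[0,0,0.01],"spin":0,"grip":-1}
    - {"xyz":[0,0,0.006],"spin":0,"grip":-1}

```text
clock: 17.23
tool_pos: [0.4548, 0.1074, 0.0197]
tool_rot: [-0.326, 0.945, 0.0, -0.001]
ft_force: [-2.5, -2.4, 3.1]
opening: 0.0178
```

>>> send_rows:
  plan:
    - {"xyz":[0,0,0.003],"spin":0,"grip":-1}
    - {"xyz":[0,0,0],"spin":0,"grip":-1}
    - {"xyz":[0,0,0],"spin":0,"grip":-1}

```text
clock: 17.48
tool_pos: [0.4557, 0.1078, 0.0185]
tool_rot: [-0.326, 0.945, 0.0, 0.0]
ft_force: [-1.3, 0.3, -0.2]
opening: 0.0177
```

>>> send_rows:
  plan:
    - {"xyz":[0,0,0.0015],"spin":0,"grip":-1}
    - {"xyz":[0,0,0],"spin":0,"grip":-1}
    - {"xyz":[0,0,0],"spin":0,"grip":-1}

```text
clock: 17.73
tool_pos: [0.4561, 0.1077, 0.0174]
tool_rot: [-0.326, 0.946, -0.0, 0.001]
ft_force: [-0.5, 0.4, 1.5]
opening: 0.0181
```

```bash
python3 -c "from h import *; show()"
```

```text
t 17.73 q [ 0.62  0.4  -1.06  2.02  0.43  0.96  1.57] p [0.4561 0.1077 0.0174] yaw -142.0 tilt 0.06 F [-0.5  0.4  1.5] M [ 0.29 -0.01  0.13] op 0.0181
```

>>> send_rows:
  plan:
    - {"xyz":[0,0,0.001],"spin":0,"grip":-1}
    - {"xyz":[0,0,0],"spin":0,"grip":-1}
    - {"xyz":[0,0,0],"spin":0,"grip":-0.5}
    - {"xyz":[0,0,0],"spin":0,"grip":-0.4}
    - {"xyz":[0,0,0],"spin":0,"grip":-0.2}

```text
clock: 18.15
tool_pos: [0.4559, 0.1075, 0.0161]
tool_rot: [-0.325, 0.946, -0.0, 0.0]
ft_force: [-0.1, -0.8, -0.8]
opening: 0.0267
```

>>> send_rows:
  plan:
    - {"xyz":[0,0,0],"spin":0,"grip":0}
    - {"xyz":[0,0,0],"spin":0,"grip":0.2}
    - {"xyz":[0,0,0],"spin":0,"grip":0.4}
    - {"xyz":[0,0,0],"spin":0,"grip":0.4}
    - {"xyz":[0,0,0],"spin":0,"grip":0.4}

```text
clock: 18.57
tool_pos: [0.4557, 0.1075, 0.0161]
tool_rot: [-0.325, 0.946, -0.0, 0.0]
ft_force: [-0.1, -0.0, 0.3]
opening: 0.0567
```

>>> send_rows:
  plan:
    - {"xyz":[0,0,0],"spin":0,"grip":0.4}
    - {"xyz":[0,0,-0.01],"spin":0,"grip":0.4}
    - {"xyz":[0,0,-0.02],"spin":0,"grip":0.4}
    - {"xyz":[0,0,-0.03],"spin":0,"grip":0.4}
    - {"xyz":[0,0,-0.03],"spin":0,"grip":0.4}

```text
clock: 18.98
tool_pos: [0.455, 0.108, 0.1073]
tool_rot: [-0.326, 0.945, 0.001, -0.001]
ft_force: [1.5, -0.1, 0.5]
opening: 0.0608
```

>>> send_rows:
  plan:
    - {"xyz":[0.02,0,-0.03],"spin":0,"grip":0.4}
    - {"xyz":[0.02,0,-0.03],"spin":0,"grip":0.4}
    - {"xyz":[0,0,0],"spin":0,"grip":0.4}
    - {"xyz":[0,0,0],"spin":0,"grip":0.4}
    - {"xyz":[0,0,0],"spin":0,"grip":0.4}

```text
clock: 19.4
tool_pos: [0.4275, 0.0841, 0.1602]
tool_rot: [-0.325, 0.946, -0.001, -0.0]
ft_force: [0.1, -0.4, -0.2]
opening: 0.0605
```

```bash
python3 - <<'E'
from h import *; from station import imaging; import cv2; show()
L=[]
for i in range(2):
    L.append(imaging.capture("side")); t=imaging.capture("top")
print("side diff",np.abs(L[0]["img"].astype(int)-L[1]["img"]).max())
cv2.imwrite("pics/end.png",t["img"])
d=L[1]; C=np.array([.4561,.1077])+.1107*np.array([np.cos(np.radians(38)),np.sin(np.radians(38))]); print("cup est",C)
for n,c in (("side",d),("top",t)):
    im=cv2.cvtColor(c["img"],cv2.COLOR_BGR2HSV); u,v=proj(c,np.r_[C,.06])[0]; print(n,"rim at",u,v)
# ball dark pixels inside cup rim, top
u,v=proj(t,np.r_[C,.03])[0]; g=cv2.cvtColor(t["img"],cv2.COLOR_BGR2GRAY)
print(g[int(v)-15:int(v)+16:2,int(u)-15:int(u)+16:2])
o=cv2.imread("pics/top0.png")
for n,(x,y) in dict(blue=(396,129),red=(242,236),yel=(236,269),tape=(284,265)).items():
    a=o[y-12:y+13,x-12:x+13]; r=cv2.matchTemplate(t["img"][y-25:y+26,x-25:x+26],a,cv2.TM_CCOEFF_NORMED); print(n,cv2.minMaxLoc(r)[1:4:2], "13,13=still")
E
```

```text
t 19.4 q [ 0.99 -0.   -1.25  1.95  0.    1.19  1.97] p [0.4275 0.0841 0.1602] yaw -142.11 tilt 0.11 F [ 0.1 -0.4 -0.2] M [ 0.12 -0.1   0.05] op 0.0605
side diff 53
cup est [0.54333279 0.17585373]
side rim at 318.5900186463309 216.49886714617426
top rim at 322.1195741789551 200.4427080427831
[[ 91  95  95  93  90  81  77 138 153 139 143 143 121 124 128 132]
 [ 91  89  93  91  83  75  76  79  75 133 122 125 130 129 128 136]
 [ 78  78  84  84  85 153 146 120 128  94 118 121 125 130 128 129]
 [ 65  67  71  69 125 192  33  35  37  53 172 139 123 128 130 127]
 [ 62  68  74 148  45  36  26  56  25  60  58  87 147 130 130 125]
 [ 65  67  82  76  39  23  33  31  25  45  54  51 176 127 132 125]
 [ 65  66 165  46  23  24  27  33  46  25  24  18  66 110 127 119]
 [ 65  63 200  61  21  32  42  55  95  50  25  25  54 199 123 118]
 [ 64  96 177  66  55  45  69  26  54  32  41  55  43 198 129 121]
 [143 130 198  51  60  48  62  55  46  63 149  95  53 178 126 129]
 [139 133 120  45  57 100  33  29  60  54 142 140  82  93 140 132]
 [139 135 131 163  68 143  92  55 143 144 137  70 180  68 140 139]
 [144 139 133  56 114  94 135 136 129 124 102 177 102  89 156 159]
 [149 143 139  58  68 159 121 100 126  93 167  74 129 113  88 158]
 [159 162 165  80  95  76  77  54  86  89  59 100 169 173  74 159]
 [147 161 162 113  90  93  77  79  79  90  89  88 166 163 183 166]]
blue (0.9997106790542603, (13, 13)) 13,13=still
red (0.994798481464386, (13, 13)) 13,13=still
yel (0.9883368015289307, (13, 13)) 13,13=still
tape (0.9921435713768005, (13, 13)) 13,13=still
```

>>> send_rows:
  plan:
    - {"xyz":[0,0,0],"spin":0,"grip":0.4}
    - {"xyz":[0,0,0],"spin":0,"grip":0.4}
    - {"xyz":[0,0,0],"spin":0,"grip":0.4}
    - {"xyz":[0,0,0],"spin":0,"grip":0.4}
    - {"xyz":[0,0,0],"spin":0,"grip":0.4}

```text
clock: 20.02
tool_pos: [0.4274, 0.0847, 0.1602]
tool_rot: [-0.325, 0.946, -0.0, -0.0]
ft_force: [0.3, 0.0, -0.4]
opening: 0.0609
```

```bash
python3 - <<'E'
from h import *; from station import manip,imaging
a=imaging.capture("side")["img"].astype(int); b=imaging.capture("side")["img"]; print(np.abs(a-b)[195:265,290:345].max()); show(); print(manip.hand_in())
E
```

```text
8
t 20.12 q [ 0.99 -0.   -1.25  1.95  0.    1.19  1.97] p [0.4274 0.0846 0.1603] yaw -142.05 tilt 0.03 F [ 0.8  0.6 -0.5] M [ 0.16 -0.11  0.  ] op 0.0607
the job is handed in; nothing more can be done
None
```

I docked the cup and slid the gate open to its stop so the balls dropped in. I then slid it shut, stood the cup on the bench about 0.14 m from the outlet, let go, and handed in at 20.1 s. The hand-in gives no verdict.

**What disagreed:** my first grasp closed on air above the grip. The wrist and side pictures both put the fingertips about 11 mm behind the reported TCP, not 25 mm ahead as stated. I shifted the depth by 36 mm and the second grasp held, with a 17.8 mm opening.

**Last checks:**
- **Balls:** the hopper was empty and the cup held a dark cluster on its floor. I did not count the six one by one; I infer all six from the empty hopper and seeing none elsewhere.
- **Gate:** it resisted with about 2 N at the end of the closing slide. After withdrawing, the dock sat about a pixel toward the shut side of where it started. I did not measure the opening directly.
- **Cup:** it looked still between two side pictures, with the fingers open and raised clear. I did not measure its tilt; the last numeric look at the top view shows a round rim where I expected it.
- **Bystanders:** all three pots and the tape roll matched their starting positions exactly in the top view.

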